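Put the rain gauge cup back in its stand

TASK

Pick up the thin aluminium rain gauge cup with a light grip, as its wall dents easily, and set it down gently, without dropping it, upright in the round green-floored recess of its wooden stand. Leave the red funnel and the terracotta pot where they are.

Things in the scene. Friction and masses are not known exactly. Their poses are not given: they have to be found in the camera images.
- cup_center (a point): Rain gauge cup: plain silver-grey aluminium cylinder, open at the top, 56 mm outer diameter, 76 mm tall, about 60 g, upright on the white shelf board (z = 0). The point is its centre, 38 mm above its underside; best gripped about 10 mm higher. It dents if a finger squeezes it with over 45 N (20 to 30 N carries it safely) or if it is pressed or knocked with over 60 N against the stand or board.
- seat (a point): Stand: brown wooden block 140 x 140 mm, 20 mm high, fixed on the board, with a round recess 80 mm wide and 12 mm deep in the middle of its top. The point is the centre of the recess's flat, green-painted floor, 8 mm above the board; z is up. The seated cup stands on this floor, its centre 38 mm above the point, with 12 mm of play all round.
- funnel: Bystander: red plastic funnel standing upside down, wide mouth (90 mm diameter) on the board, spout upwards, 105 mm tall. Origin at the centre of its underside.
- pot: Bystander: terracotta seedling pot, open at the top, 80 mm across its rim, 85 mm tall. Origin at the centre of its underside.
Things that resemble listed ones, but are neither listed nor needed, are in the scene too. Leave any purple look-alike of the part that bears cup_center alone.

How it is judged (in metres and radians):
On the way, in this order (a step that is already met when the one before it is completed fails the run):
1. the cup is picked up clear of the shelf board (height (world z) of cup_center above 0.05 m and contact force between the fingers and cup above 1 N), for 0.2 s.
2. the cup, still held, is lowered into the recess to within 12 mm of its floor (not dropped in) (horizontal distance between cup_center and seat below 0.016 m and z of cup_center in the frame of seat below 0.05 m and contact force between the fingers and cup above 1 N), for 0.05 s.
At the end, for the whole second after the job is handed in: The cup stands on the floor of the recess in the wooden stand, released and at rest, mouth up within 10 degrees of upright, its axis within 16 mm of the recess's centre and its height within 5 mm of seated (horizontal distance between cup_center and seat below 0.016 m and z of cup_center in the frame of seat between 0.033 and 0.043 m and angle between cup_center's own z axis and vertical below 0.17 rad and linear speed of cup below 0.02 m/s); the robot touches nothing.
It fails at once if the cup's wall is dented: a finger squeezes it with over 45 N (90 N for both together) (contact force between the fingers and cup above 90 N).
It fails at once if the cup is pressed or knocked against the stand with more than 60 N (contact force between cup and stand above 60 N).
It fails at once if the cup is pressed or knocked against the shelf board with more than 60 N (contact force between cup and table above 60 N).
It fails at once if the funnel is moved by more than 30 mm (distance of funnel from where it was at the start of the episode above 0.03 m).
It fails at once if the pot is moved by more than 30 mm (distance of pot from where it was at the start of the episode above 0.03 m).
It also fails if it takes over 34 s, if anything falls off the work surface, if the arm or the gripper's body presses on something with over 40 N, if the wrist force passes 120 N, or if a joint passes its speed limit or range.

ROBOT

A 6-joint arm with a two-finger parallel gripper is mounted at the origin on the work surface. World frame = base frame: x ahead of the robot, y to its left, z up, the work surface at z = 0. Lengths are in mm, angles in degrees, forces in N, time in s.
With the tool pointing down it reaches from about 300 to 850 mm from the base axis. Payload 4.2 kg.
Tool frame: the origin (TCP) lies at the very end of the fingers, on their centre line; the grasp point (between the pads) lies 19 mm behind it (env.grasp_offset is the distance from the TCP to the grasp point, in mm); z points along the fingers, y is the line along which they close (so a half turn about z gives the same grasp; the last joint's range is limited). The gripper opens to 91 mm and grips with 3 to 60 N. Pads are 32 mm wide; open, the fingers measure 118 mm over their backs; the gripper's body (76 mm by 178 mm) begins 60 mm behind the grasp point.
Start: joints at [-66.177, 18.312, 89.639, -0, 72.044, -1.146], TCP at [242.733, -521.271, 213.976] pointing down, gripper open.
Joint ranges: [-177.97, 177.97], [-48.28, 115.42], [12.27, 149.76], [-77.06, 257.06], [2.81, 150.46], [-146.56, 146.56]. Speed limits (degrees/s): [147.25, 147.25, 180, 180, 180, 180].

INTERFACE

Orientations are given as [roll, pitch, yaw] about the fixed x, y, z axes, in that order (R = Rz(yaw) Ry(pitch) Rx(roll)).
In Python, from workcell import env gives the robot as it stands. The module is installed in compiled form; this text tells all that it offers.
- The arm moves only by the tool send_rows, never from a script. Its argument "motion" is a list of rows, each an object of numbers: "tx", "ty", "tz": the shift along the tool's x, y, z in units of 500 mm (1.0 is 500 mm); "rx", "ry", "rz": the turn, a rotation vector about the tool's x, y, z in units of 30 degrees (1.0 is 30 degrees); "gripper": the closure, from -1 (fully open) to 1 (shut). In form: [{"tx": .., "ty": .., "tz": .., "rx": .., "ry": .., "rz": .., "gripper": ..}, ...]. A call has 1 to 12 rows; each row shifts and turns the commanded pose from where the row before left it, along the tool's axes as they then stand; what a row does not reach is not made up. A row lasts 1/8 s, in which the tool goes at most 62.5 mm and 10.7 degrees, less where a joint would pass 70% of its speed; a pose out of reach is approached as far as the arm can. A call with a number of a shift or a turn outside -1 to 1 is refused whole. A call with a gripper value outside its range is refused whole. The fingers move at their own pace and stop on an object; "grip_force" is the grip in N (left out, the last holds). Time passes only in rows, so rows that do not move let the fingers close. It gives the time, the measured TCP pose, the force, the opening and the grip force at its end, in the units of the state.
- env.state(): the state, without advancing time (a new reading comes with each control period).
- env.grab_frame(name): name is "scene" or "top"; returns a dict with "frame" (384x512x3 uint8, red, green, blue), "vertical_fov" (degrees; the focal length in pixels is half the picture's height over the tangent of half this angle, whatever the lens; pixels are square), "cx", "cy" (the principal point, pixels), "rvec" (rotation vector, rad) and "tvec" (3), from world to camera coordinates, as OpenCV has them. Camera axes: x right, y down, z forward; pixel columns grow to the right and rows downward; lengths in mm; the calibration is good to about 2 mm. A picture is of the moment at which its call begins. There is no depth.
- env.job_done(): hands the job in; it is judged then, once.
The state is a dict: "time_s": time; "qpos": joint angles; "qvel": joint speeds; "effort": joint torques, N m; "ee_pos": TCP position; "ee_rot": TCP orientation; "force": force on the tool from outside, world axes, zero at the start; "torque": the same for the moment, N m; "gripper_width": finger opening in mm; "gripper_force": force on a finger pad.
Only numpy, scipy, OpenCV 4.12 (cv2) and the standard library are available. Lean on these libraries where they do the work, as an engineer would, in place of code of your own. Each camera call takes 0.05 s, during which the arm holds its last target. There are 200 camera calls.

## Working session

There is one attempt and no reset: what is moved stays moved. The work goes in short steps, Python scripts to look and compute and a tool call to move; the robot and the scene stay as the last step left them, time stands still between calls to the robot, and variables do not carry over. Pictures are saved under pics/ and viewed, at most 10 in all, crops included, and the job is handed in when it is done.

Besides the shell and the picture viewer there is one more tool, called after "Request:" as name(argument=value, ...), one argument or row to a line, values as JSON. send_rows: Moves the arm, as the interface text tells. Shifts and turns lie within -1 to 1; 1 stands for 500 mm of shift or 30 degrees of turn. Its arguments: {"type":"object","properties":{"motion":{"type":"array"},"grip_force":{"type":"number"}},"required":["motion"]}

```bash
mkdir -p pics
cat > h.py <<'E'
import numpy as np, cv2
from workcell import env
def grab(n):
    d=env.grab_frame(n); f=d["frame"]; H=f.shape[0]
    fl=H/2/np.tan(np.radians(d["vertical_fov"])/2)
    K=np.array([[fl,0,d["cx"]],[0,fl,d["cy"]],[0,0,1.]])
    return f,K,cv2.Rodrigues(np.array(d["rvec"],float))[0],np.array(d["tvec"],float).ravel()
def ray(K,R,t,uv,z):
    c=-R.T@t; v=R.T@np.linalg.inv(K)@np.array([uv[0],uv[1],1.]); return c+v*(z-c[2])/v[2]
E
python3 - <<'E'
from h import *
ims=[]
for n in ("scene","top"):
    f,K,R,t=grab(n); print(n,K[0,0],K[:2,2],-R.T@t,R[2]); cv2.imwrite(f"pics/{n}0.png",f[...,::-1])
print(env.state())
E
```

```text
scene 474.90969329819467 [257.60829969 180.89188416] [1353.31120871 -172.53998309  942.40782337] [-0.65735893  0.18548059 -0.73039455]
top 481.55839613951656 [252.76607802 190.76247011] [ 405.24563509   49.2215587  1073.56417776] [ 0.12936643 -0.00131357 -0.99159599]
{'time_s': 0.1, 'qpos': array([-6.61776230e+01,  1.83468755e+01,  8.96992273e+01, -2.06989885e-03,
        7.20433828e+01, -1.14500916e+00]), 'qvel': array([ 0.02274505, -0.18770061, -0.36091253,  0.00741112,  0.04850532,
        0.08704105]), 'effort': array([-1.49016760e-04, -4.13332665e+01, -2.32509989e+01,  7.27995462e-02,
        4.20993275e-02, -6.06923118e-05]), 'ee_pos': array([ 242.52601059, -520.85530302,  213.21668324]), 'ee_rot': array([-1.79910493e+02,  1.79506923e-04,  2.49680259e+01]), 'force': array([ 0.87529852,  0.13010254, -0.40751644]), 'torque': array([0.07442573, 0.00746134, 0.02004364]), 'gripper_force': 0.0, 'gripper_width': 91.03838603102892}
```

View pics/scene0.png

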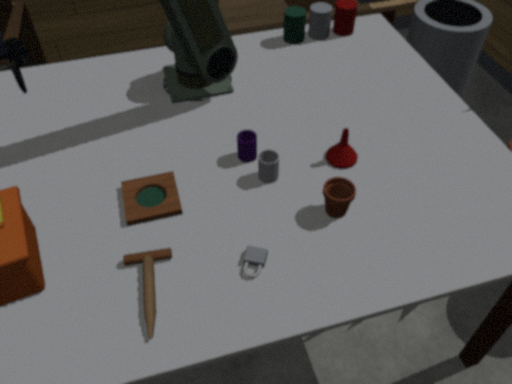

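View pics/top0.png

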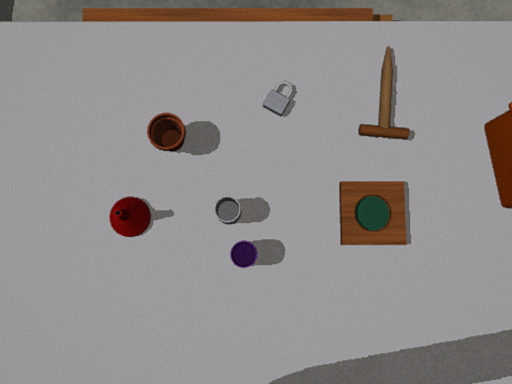

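The top view shows the silver cup at (228,210) and its purple look-alike at (243,254). The stand's green recess is at (373,213), the funnel at (130,216) and the pot at (167,132). The scene view also has a grey can near the base at (320,20). The cup meant is the plain silver-grey one on the board: (228,210) in top, (269,166) in scene.

Run:
```python
from h import *
def big(m):
    cs,_=cv2.findContours(m.astype(np.uint8),cv2.RETR_EXTERNAL,cv2.CHAIN_APPROX_NONE); return max(cs,key=cv2.contourArea)
f,K,R,t=grab("top"); P=lambda uv,z:np.round(ray(K,R,t,uv,z)[:2],1)
h=cv2.cvtColor(f,cv2.COLOR_RGB2HSV)
print(f[210,228],f[203,216],f[220,228],f[213,373],f[190,350],f[210,300])
g=(h[...,0]>60)&(h[...,0]<95)&(h[...,1]>90); g[:,:330]=0;g[:,420:]=0
e=cv2.fitEllipse(big(g)); print("green",e,P(e[0],8),P(e[0],20))
b=(h[...,0]<25)&(h[...,1]>70); b[:170]=0;b[255:]=0;b[:,:330]=0;b[:,420:]=0
r=cv2.minAreaRect(big(b)); bx=cv2.boxPoints(r); q=np.array([P(p,20) for p in bx]); print("block",q.mean(0),np.linalg.norm(np.diff(q,axis=0),axis=1))
m=(h[...,2]<255)
for n,z,box in(("funnel",0,(90,180,160,250)),("pot",85,(130,100,200,165)),("purple",76,(220,232,265,275))):
    s=h[...,1]>110; w=np.zeros_like(s); w[box[1]:box[3],box[0]:box[2]]=1
    e=cv2.fitEllipse(big(s&w)); print(n,e,P(e[0],z))
c=f[180:275,200:270,::-1]; cs=cv2.resize(c,None,fx=6,fy=6,interpolation=cv2.INTER_NEAREST)
f2,K2,R2,t2=grab("scene"); c2=f2[120:215,225:300,::-1]
c2=cv2.resize(c2,None,fx=5,fy=6,interpolation=cv2.INTER_NEAREST)
cv2.imwrite("pics/crop.png",np.hstack([cs,c2])[:600,:800])
```

```text
[92 92 95] [117 115 119] [109 108 110] [24 64 45] [96 56 30] [156 158 160]
green ((371.87030029296875, 212.88430786132812), (31.774717330932617, 33.11407470703125), 137.47689819335938) [ 494.6 -216.4] [ 493.6 -213.4]
block [ 495.05  -215.975] [146.10003422 138.72130334 143.60003482]
funnel ((129.62826538085938, 216.53759765625), (38.76698684692383, 39.842227935791016), 68.54271697998047) [487.5 322.7]
pot ((166.20692443847656, 131.6541748046875), (35.66651153564453, 38.516048431396484), 138.76612854003906) [659.7 229.9]
purple ((243.4517822265625, 253.78994750976562), (25.145896911621094, 25.644357681274414), 22.45281410217285) [404.9  67.1]
```

View pics/crop.png

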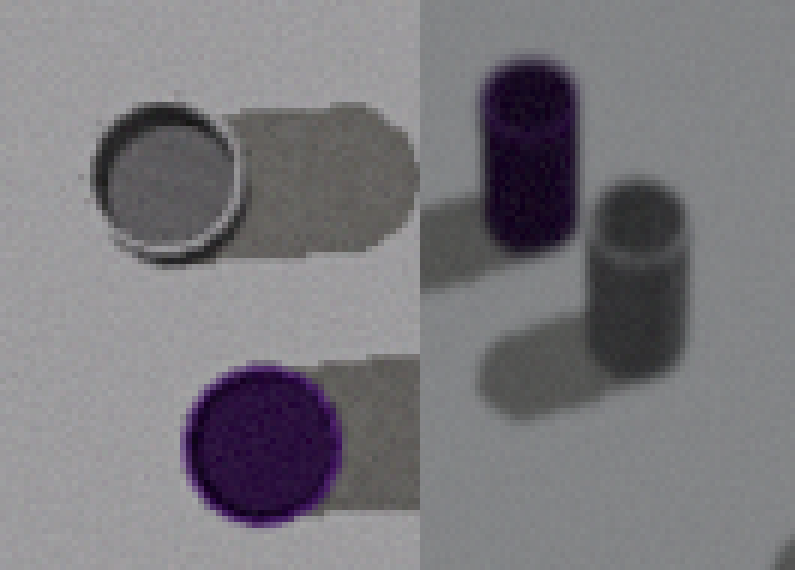

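The enlarged crop shows the plain grey cup, open at the top, with its rim centre at about (227.6,208.9) in top and (268.4,156.5) in scene. It matches the description, and the one beside it is purple.

Run:
```python
from h import *
from scipy.spatial.transform import Rotation as Ro
f,K,R,t=grab("top"); c=ray(K,R,t,(227.6,208.9),76); print("cup top",c)
f,K,R,t=grab("scene"); print("cup scene",ray(K,R,t,(268.4,156.5),76))
h=cv2.cvtColor(f,cv2.COLOR_RGB2HSV); g=(h[...,0]>60)&(h[...,0]<95)&(h[...,1]>80); g[:170]=0;g[220:]=0;g[:,:125]=0;g[:,180:]=0
e=cv2.fitEllipse(np.argwhere(cv2.Canny(g.astype(np.uint8)*255,50,150))[:,::-1].astype(np.float32)); print("seat scene",e,ray(K,R,t,e[0],8))
s=env.state(); M=Ro.from_euler('xyz',s['ee_rot'],degrees=True); print(M.as_matrix().round(3),s['ee_pos'],s['time_s'])
```

```text
cup top [497.40335584 100.2456713   76.        ]
cup scene [497.33654065  98.91060789  76.        ]
seat scene ((150.65574645996094, 196.2266082763672), (17.409435272216797, 27.45550537109375), 75.86672973632812) [ 486.25837858 -219.25111883    8.        ]
[[ 0.907  0.422 -0.   ]
 [ 0.422 -0.907  0.   ]
 [-0.    -0.001 -1.   ]] [ 242.66655109 -521.14890614  213.67172174] 0.3
```

Request:
send_rows(
  motion=[
    {"tx":0.04,"ty":-0.037,"gripper":-1},
    {"tx":0.082,"ty":-0.076,"gripper":-1},
    {"tx":0.09,"ty":-0.083,"gripper":-1},
    {"tx":0.09,"ty":-0.083,"gripper":-1},
    {"tx":0.09,"ty":-0.083,"gripper":-1},
    {"tx":0.09,"ty":-0.083,"gripper":-1},
    {"tx":0.09,"ty":-0.083,"gripper":-1},
    {"tx":0.09,"ty":-0.083,"gripper":-1},
    {"tx":0.09,"ty":-0.083,"gripper":-1},
    {"tx":0.09,"ty":-0.083,"gripper":-1},
    {"tx":0.09,"ty":-0.083,"gripper":-1},
    {"tx":0.05,"ty":-0.046,"gripper":-1},
  ],
  grip_force=22,
)

```text
invalid input at $.motion[0]: expected keys tx, ty, tz, rx, ry, rz, gripper
```

Request:
send_rows(
  motion=[
    {"gripper":-1},
    {"gripper":-1},
  ],
)

```text
invalid input at $.motion[0]: expected keys tx, ty, tz, rx, ry, rz, gripper
```

Request:
send_rows(
  motion=[
    {"tx":0.04,"ty":-0.037,"tz":0,"rx":0,"ry":0,"rz":0,"gripper":-1},
    {"tx":0.082,"ty":-0.076,"tz":0,"rx":0,"ry":0,"rz":0,"gripper":-1},
    {"tx":0.09,"ty":-0.083,"tz":0,"rx":0,"ry":0,"rz":0,"gripper":-1},
    {"tx":0.09,"ty":-0.083,"tz":0,"rx":0,"ry":0,"rz":0,"gripper":-1},
    {"tx":0.09,"ty":-0.083,"tz":0,"rx":0,"ry":0,"rz":0,"gripper":-1},
    {"tx":0.09,"ty":-0.083,"tz":0,"rx":0,"ry":0,"rz":0,"gripper":-1},
    {"tx":0.09,"ty":-0.083,"tz":0,"rx":0,"ry":0,"rz":0,"gripper":-1},
    {"tx":0.09,"ty":-0.083,"tz":0,"rx":0,"ry":0,"rz":0,"gripper":-1},
    {"tx":0.09,"ty":-0.083,"tz":0,"rx":0,"ry":0,"rz":0,"gripper":-1},
    {"tx":0.09,"ty":-0.083,"tz":0,"rx":0,"ry":0,"rz":0,"gripper":-1},
    {"tx":0.09,"ty":-0.083,"tz":0,"rx":0,"ry":0,"rz":0,"gripper":-1},
    {"tx":0.05,"ty":-0.046,"tz":0,"rx":0,"ry":0,"rz":0,"gripper":-1},
  ],
  grip_force=22,
)

```text
time_s: 1.8
ee_pos: [497.3, 99.4, 213.9]
ee_rot: [-180.0, -0.0, 25.1]
force: [-0.0, -1.0, 0.1]
gripper_width: 91.3
gripper_force: 0.0
```

Request:
send_rows(
  motion=[
    {"tx":0,"ty":0,"tz":0.05,"rx":0,"ry":0,"rz":0,"gripper":-1},
    {"tx":0,"ty":0,"tz":0.08,"rx":0,"ry":0,"rz":0,"gripper":-1},
    {"tx":0,"ty":0,"tz":0.03,"rx":0,"ry":0,"rz":0,"gripper":-1},
    {"tx":0,"ty":0,"tz":0,"rx":0,"ry":0,"rz":0,"gripper":-1},
    {"tx":0,"ty":0,"tz":0,"rx":0,"ry":0,"rz":0,"gripper":-1},
  ],
)

```text
time_s: 2.42
ee_pos: [497.7, 96.7, 135.3]
ee_rot: [180.0, -0.1, 24.9]
force: [0.6, 0.3, 0.9]
gripper_width: 91.3
gripper_force: 0.0
```

Run:
```python
from h import *
from scipy.spatial.transform import Rotation as Ro
f,K,R,t=grab("scene"); cv2.imwrite("pics/s1.png",cv2.resize(f[60:260,150:400,::-1],None,fx=3,fy=3))
s=env.state(); M=Ro.from_euler('xyz',s['ee_rot'],degrees=True); print(s['ee_pos'],s['ee_rot'],s['time_s'],s['qpos'])
print("tool delta/500",M.inv().apply(np.array([497.4,99.6,29])-s['ee_pos'])/500)
```

```text
[497.72450941  96.68362978 135.3898128 ] [ 1.79950571e+02 -1.65420647e-01  2.49506563e+01] 2.475 [ 9.69598595e+00  1.59592067e+01  1.05352237e+02 -4.88234258e-03
  5.85159590e+01  7.47479446e+01]
tool delta/500 [ 0.00125769 -0.00574573  0.21277927]
```

View pics/s1.png

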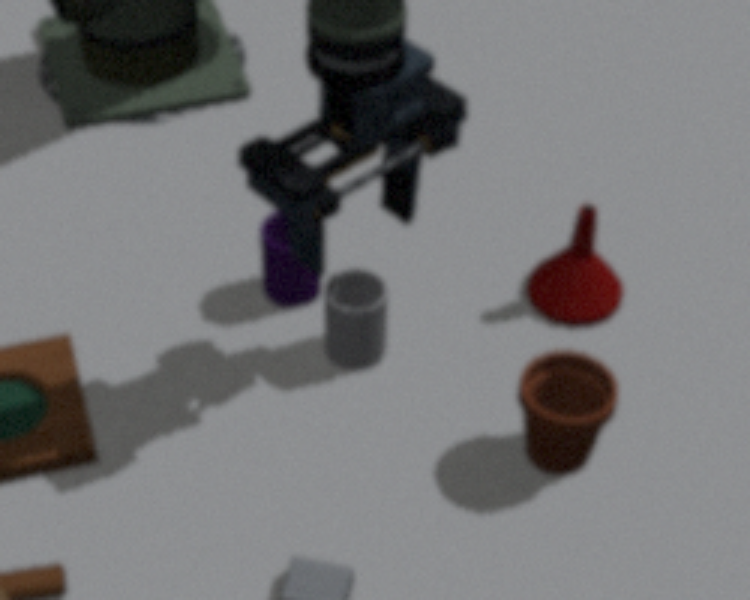

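The picture shows the open fingers, at about (303,250) and (400,200), straddling the line above the cup at (356,320). The purple cup is clear behind them. Descending.

Request:
send_rows(
  motion=[
    {"tx":0.001,"ty":-0.004,"tz":0.03,"rx":0,"ry":0,"rz":0,"gripper":-1},
    {"tx":0,"ty":0,"tz":0.05,"rx":0,"ry":0,"rz":0,"gripper":-1},
    {"tx":0,"ty":0,"tz":0.05,"rx":0,"ry":0,"rz":0,"gripper":-1},
    {"tx":0,"ty":0,"tz":0.05,"rx":0,"ry":0,"rz":0,"gripper":-1},
    {"tx":0,"ty":0,"tz":0.03,"rx":0,"ry":0,"rz":0,"gripper":-1},
    {"tx":0,"ty":0,"tz":0,"rx":0,"ry":0,"rz":0,"gripper":-1},
    {"tx":0,"ty":0,"tz":0,"rx":0,"ry":0,"rz":0,"gripper":-1},
  ],
)

```text
time_s: 3.35
ee_pos: [496.9, 98.8, 29.6]
ee_rot: [180.0, -0.1, 25.0]
force: [0.5, -0.2, 0.6]
gripper_width: 91.6
gripper_force: 0.0
```

Run:
```python
from h import *
f,K,R,t=grab("scene"); cv2.imwrite("pics/s2.png",cv2.resize(f[90:230,190:340,::-1],None,fx=4,fy=4))
s=env.state(); print(s['ee_pos'],s['ee_rot'],s['force'])
```

```text
[497.04569593  98.82770102  29.79417255] [ 1.79964909e+02 -1.12286164e-01  2.49716137e+01] [-1.07540878 -0.13216202 -0.3076126 ]
```

View pics/s2.png

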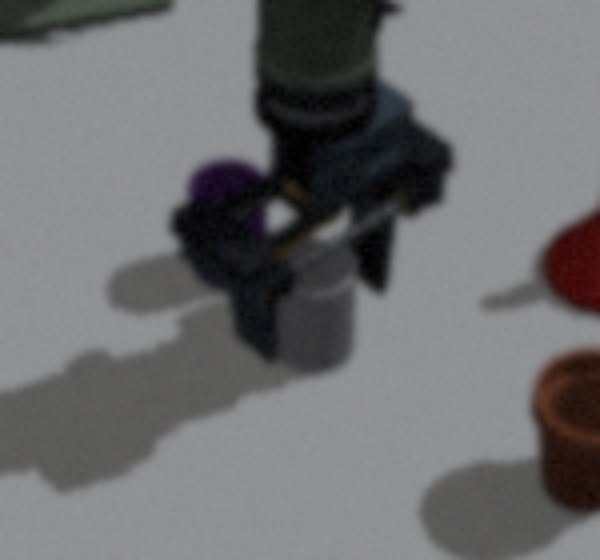

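The cup, at about (315,320), sits between the two fingers at (258,320) and (375,255), and nothing is touching. Closing.

Request:
send_rows(
  motion=[
    {"tx":0,"ty":0,"tz":0,"rx":0,"ry":0,"rz":0,"gripper":0},
    {"tx":0,"ty":0,"tz":0,"rx":0,"ry":0,"rz":0,"gripper":0.3},
    {"tx":0,"ty":0,"tz":0,"rx":0,"ry":0,"rz":0,"gripper":0.5},
    {"tx":0,"ty":0,"tz":0,"rx":0,"ry":0,"rz":0,"gripper":0.6},
    {"tx":0,"ty":0,"tz":0,"rx":0,"ry":0,"rz":0,"gripper":1},
    {"tx":0,"ty":0,"tz":0,"rx":0,"ry":0,"rz":0,"gripper":1},
    {"tx":0,"ty":0,"tz":0,"rx":0,"ry":0,"rz":0,"gripper":1},
    {"tx":0,"ty":0,"tz":0,"rx":0,"ry":0,"rz":0,"gripper":1},
  ],
  grip_force=22,
)

```text
time_s: 4.4
ee_pos: [496.3, 98.7, 29.0]
ee_rot: [180.0, -0.0, 25.0]
force: [-0.1, 1.3, 3.4]
gripper_width: 55.6
gripper_force: 22.0
```

Request:
send_rows(
  motion=[
    {"tx":0,"ty":0,"tz":-0.01,"rx":0,"ry":0,"rz":0,"gripper":1},
    {"tx":0,"ty":0,"tz":-0.03,"rx":0,"ry":0,"rz":0,"gripper":1},
    {"tx":0,"ty":0,"tz":-0.04,"rx":0,"ry":0,"rz":0,"gripper":1},
    {"tx":0,"ty":0,"tz":-0.04,"rx":0,"ry":0,"rz":0,"gripper":1},
    {"tx":0,"ty":0,"tz":-0.02,"rx":0,"ry":0,"rz":0,"gripper":1},
    {"tx":0,"ty":0,"tz":0,"rx":0,"ry":0,"rz":0,"gripper":1},
  ],
)

```text
time_s: 5.15
ee_pos: [496.7, 98.7, 99.8]
ee_rot: [180.0, -0.1, 25.0]
force: [0.0, 0.4, -0.9]
gripper_width: 55.9
gripper_force: 22.0
```

Request:
send_rows(
  motion=[
    {"tx":-0.009,"ty":0.02,"tz":0,"rx":0,"ry":0,"rz":0,"gripper":1},
    {"tx":-0.02,"ty":0.04,"tz":0,"rx":0,"ry":0,"rz":0,"gripper":1},
    {"tx":-0.03,"ty":0.065,"tz":0,"rx":0,"ry":0,"rz":0,"gripper":1},
    {"tx":-0.03,"ty":0.065,"tz":0,"rx":0,"ry":0,"rz":0,"gripper":1},
    {"tx":-0.03,"ty":0.065,"tz":0,"rx":0,"ry":0,"rz":0,"gripper":1},
    {"tx":-0.03,"ty":0.065,"tz":0,"rx":0,"ry":0,"rz":0,"gripper":1},
    {"tx":-0.03,"ty":0.065,"tz":0,"rx":0,"ry":0,"rz":0,"gripper":1},
    {"tx":-0.03,"ty":0.065,"tz":0,"rx":0,"ry":0,"rz":0,"gripper":1},
    {"tx":-0.03,"ty":0.06,"tz":0,"rx":0,"ry":0,"rz":0,"gripper":1},
    {"tx":-0.02,"ty":0.04,"tz":0,"rx":0,"ry":0,"rz":0,"gripper":1},
    {"tx":-0.01,"ty":0.02,"tz":0,"rx":0,"ry":0,"rz":0,"gripper":1},
    {"tx":0,"ty":0,"tz":0,"rx":0,"ry":0,"rz":0,"gripper":1},
  ],
)

```text
time_s: 6.65
ee_pos: [494.1, -216.8, 98.4]
ee_rot: [-179.9, 0.0, 24.9]
force: [0.9, -0.4, -1.0]
gripper_width: 55.9
gripper_force: 22.0
```

Request:
send_rows(
  motion=[
    {"tx":0,"ty":0,"tz":0.03,"rx":0,"ry":0,"rz":0,"gripper":1},
    {"tx":0,"ty":0,"tz":0.03,"rx":0,"ry":0,"rz":0,"gripper":1},
    {"tx":0,"ty":0,"tz":0,"rx":0,"ry":0,"rz":0,"gripper":1},
    {"tx":0,"ty":0,"tz":0,"rx":0,"ry":0,"rz":0,"gripper":1},
  ],
)

```text
time_s: 7.15
ee_pos: [494.7, -216.2, 68.8]
ee_rot: [-180.0, 0.0, 25.0]
force: [-0.5, 0.3, 0.4]
gripper_width: 55.9
gripper_force: 22.0
```

Run:
```python
from h import *
from scipy.spatial.transform import Rotation as Ro
f,K,R,t=grab("scene"); cv2.imwrite("pics/s3.png",cv2.resize(f[100:250,70:230,::-1],None,fx=5,fy=4))
s=env.state(); M=Ro.from_euler('xyz',s['ee_rot'],degrees=True); print(s['ee_pos'],s['ee_rot'],s['time_s'],s['gripper_force'],s['force'])
print("tool delta/500",M.inv().apply(np.array([495,-216,37])-s['ee_pos'])/500)
```

```text
[ 494.91513652 -216.33481314   69.10189793] [ 1.79976180e+02 -1.57535412e-02  2.49955799e+01] 7.2 21.99990749359131 [ 0.37839555 -0.11636893  0.57792628]
tool delta/500 [ 0.00041913 -0.00056188  0.06420369]
```

View pics/s3.png

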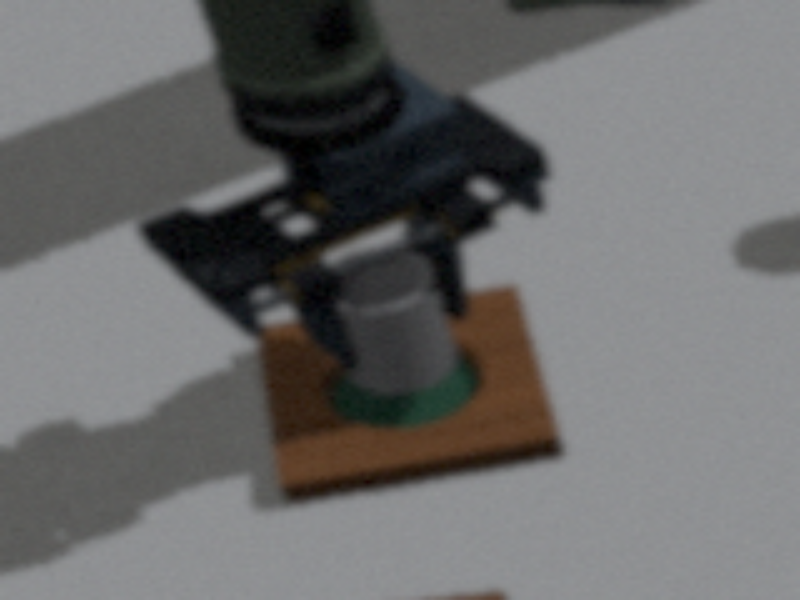

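The cup hangs at about (400,350), level with the sides of the green floor, which spans columns 330–480. It is centred over the recess, so I lower it gently.

Request:
send_rows(
  motion=[
    {"tx":0,"ty":0,"tz":0.015,"rx":0,"ry":0,"rz":0,"gripper":1},
    {"tx":0,"ty":0,"tz":0.015,"rx":0,"ry":0,"rz":0,"gripper":1},
    {"tx":0,"ty":0,"tz":0.015,"rx":0,"ry":0,"rz":0,"gripper":1},
    {"tx":0,"ty":0,"tz":0.008,"rx":0,"ry":0,"rz":0,"gripper":1},
    {"tx":0,"ty":0,"tz":0.004,"rx":0,"ry":0,"rz":0,"gripper":1},
    {"tx":0,"ty":0,"tz":0.002,"rx":0,"ry":0,"rz":0,"gripper":1},
    {"tx":0,"ty":0,"tz":0,"rx":0,"ry":0,"rz":0,"gripper":1},
    {"tx":0,"ty":0,"tz":0,"rx":0,"ry":0,"rz":0,"gripper":1},
  ],
)

```text
time_s: 8.2
ee_pos: [494.7, -216.5, 39.7]
ee_rot: [180.0, -0.0, 25.0]
force: [0.6, -0.4, -0.1]
gripper_width: 55.7
gripper_force: 22.0
```

Request:
send_rows(
  motion=[
    {"tx":0,"ty":0,"tz":0.001,"rx":0,"ry":0,"rz":0,"gripper":1},
    {"tx":0,"ty":0,"tz":0.001,"rx":0,"ry":0,"rz":0,"gripper":1},
    {"tx":0,"ty":0,"tz":0.001,"rx":0,"ry":0,"rz":0,"gripper":1},
    {"tx":0,"ty":0,"tz":0,"rx":0,"ry":0,"rz":0,"gripper":1},
    {"tx":0,"ty":0,"tz":0,"rx":0,"ry":0,"rz":0,"gripper":1},
  ],
)

```text
time_s: 8.82
ee_pos: [494.6, -216.5, 38.0]
ee_rot: [180.0, -0.0, 25.0]
force: [0.0, -0.3, -0.4]
gripper_width: 55.6
gripper_force: 22.0
```

Request:
send_rows(
  motion=[
    {"tx":0,"ty":0,"tz":0.001,"rx":0,"ry":0,"rz":0,"gripper":1},
    {"tx":0,"ty":0,"tz":0.001,"rx":0,"ry":0,"rz":0,"gripper":1},
    {"tx":0,"ty":0,"tz":0,"rx":0,"ry":0,"rz":0,"gripper":1},
    {"tx":0,"ty":0,"tz":0,"rx":0,"ry":0,"rz":0,"gripper":1},
  ],
)

```text
time_s: 9.32
ee_pos: [494.6, -216.5, 37.1]
ee_rot: [180.0, -0.0, 25.0]
force: [-0.8, -0.1, 1.2]
gripper_width: 56.2
gripper_force: 22.0
```

Request:
send_rows(
  motion=[
    {"tx":0,"ty":0,"tz":0.001,"rx":0,"ry":0,"rz":0,"gripper":1},
    {"tx":0,"ty":0,"tz":0,"rx":0,"ry":0,"rz":0,"gripper":1},
    {"tx":0,"ty":0,"tz":0,"rx":0,"ry":0,"rz":0,"gripper":1},
  ],
)

```text
time_s: 9.7
ee_pos: [494.6, -216.5, 37.0]
ee_rot: [180.0, -0.0, 25.0]
force: [-1.3, 0.8, 5.1]
gripper_width: 56.0
gripper_force: 22.0
```

The upward force has risen to 5 N, so the cup is on the floor. Now I open the fingers slowly and retreat straight up.

Request:
send_rows(
  motion=[
    {"tx":0,"ty":0,"tz":0,"rx":0,"ry":0,"rz":0,"gripper":0.1},
    {"tx":0,"ty":0,"tz":0,"rx":0,"ry":0,"rz":0,"gripper":-0.3},
    {"tx":0,"ty":0,"tz":0,"rx":0,"ry":0,"rz":0,"gripper":-1},
    {"tx":0,"ty":0,"tz":0,"rx":0,"ry":0,"rz":0,"gripper":-1},
    {"tx":0,"ty":0,"tz":0,"rx":0,"ry":0,"rz":0,"gripper":-1},
    {"tx":0,"ty":0,"tz":0,"rx":0,"ry":0,"rz":0,"gripper":-1},
  ],
)

```text
time_s: 10.45
ee_pos: [494.6, -216.5, 36.4]
ee_rot: [180.0, 0.0, 25.0]
force: [0.3, -0.3, 0.4]
gripper_width: 91.2
gripper_force: 0.0
```

Request:
send_rows(
  motion=[
    {"tx":0,"ty":0,"tz":-0.02,"rx":0,"ry":0,"rz":0,"gripper":-1},
    {"tx":0,"ty":0,"tz":-0.05,"rx":0,"ry":0,"rz":0,"gripper":-1},
    {"tx":0,"ty":0,"tz":-0.08,"rx":0,"ry":0,"rz":0,"gripper":-1},
    {"tx":0,"ty":0,"tz":-0.08,"rx":0,"ry":0,"rz":0,"gripper":-1},
    {"tx":0,"ty":0,"tz":-0.03,"rx":0,"ry":0,"rz":0,"gripper":-1},
    {"tx":0,"ty":0,"tz":0,"rx":0,"ry":0,"rz":0,"gripper":-1},
    {"tx":0,"ty":0,"tz":0,"rx":0,"ry":0,"rz":0,"gripper":-1},
  ],
)

```text
time_s: 11.32
ee_pos: [493.6, -216.0, 164.9]
ee_rot: [-179.9, 0.1, 25.0]
force: [-0.8, 0.5, 0.3]
gripper_width: 91.1
gripper_force: 0.0
```

Run:
```python
from h import *
f,K,R,t=grab("scene"); cv2.imwrite("pics/s4.png",cv2.resize(f[100:250,70:230,::-1],None,fx=5,fy=4))
print([K@(R@np.array(p)+t)/(R@np.array(p)+t)[2] for p in([495.,-216,84],[495.,-216,8])])
```

```text
[array([147.23764935, 178.36732088,   1.        ]), array([152.33769949, 198.38270565,   1.        ])]
```

View pics/s4.png

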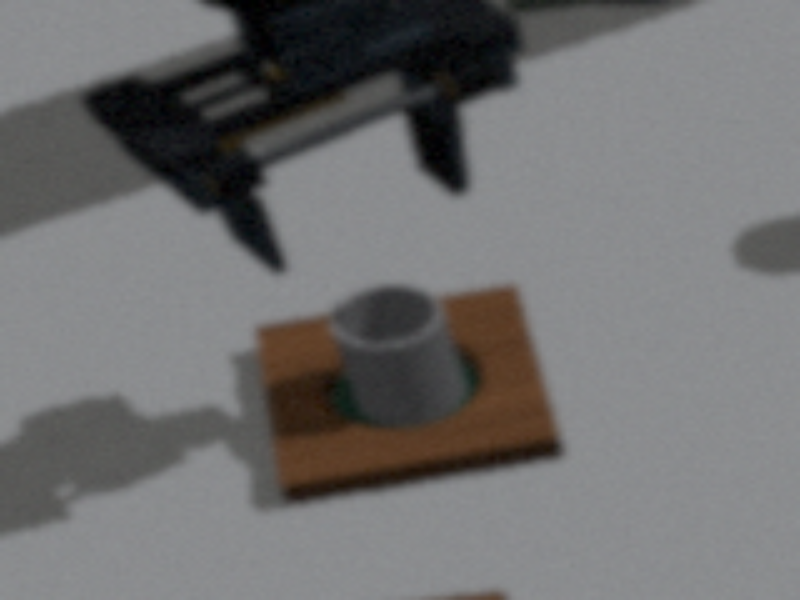

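The cup stands upright in the recess with its rim centre at about (387,316), against (386,313) predicted for a seated cup. The gripper is clear above it.

```bash
python3 -c "
from workcell import env
print(env.job_done())"
```

```text
the job is handed in; nothing more can be done
None
```

The cup stands upright in the stand's green-floored recess, gripped at 22 N and released only once it touched the floor. The funnel, pot and purple look-alike were not touched, and the job was handed in after about 11 s; the judge gave no verdict back.

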